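# Hang the micropipette back between its neighbours on the carousel stand

## Task

Turn the pipette carousel by its knob until the one free hook faces you. Then take the micropipette off the single holder and hang it on that hook by its finger rest, so that it ends up at the front, leaning on the stand like its neighbours; knock none of the others off their hooks and leave everything else on the bench where it stands.

Things in the scene. Friction and masses are not known exactly. Their poses are not given: they have to be found in the camera images.
- pipette: White single-channel micropipette, 254 mm long, hanging upright on the single holder. Own y runs from tip (-127 mm) to plunger (+127), own x the way the finger rest points, own z level. Handle 29 x 29 mm, y -33 to 98, centred at x -9, z 14.5 mm; grip across z near its top. Plunger knob (17 mm wide) y 105 to 127; shaft 15 mm wide. Hung: roll pi/2, pitch 0.21, yaw as the hook.
- pipette_rest (a point): Middle of the underside of the pipette's finger rest, a bar 7 mm wide, 12 mm high, that stands 19 mm out of the handle 14 to 26 mm below the handle's top. The point is 9.4 mm out from the handle's face and 23.9 mm from the handle's centre line. Axes as the pipette's.
- free_hook (a point): On the carousel: the point where pipette_rest comes to lie in the free hook, 42 mm from the turning axis, 213 mm above the bench. The hook opens along this point's -x; +x goes to the turning axis; yaw 0 = facing the robot's side squarely. The hook is a channel along x, 10.5 mm wide, flared to 22 mm above, walls 20 mm high, open above and in front; its front face lies 9 mm out from this point.
- knob (a point): Round ribbed knob on top of the carousel, 30 mm in diameter, 33 mm high, its top 275 mm above the bench; the point is on the turning axis, 15 mm below its top. Turning it turns the whole carousel (about 0.1 N m, either way, stays where left). Axes turn with the carousel, as those of free_hook.
- holder_hook (a point): Hook of the single holder (fixed; round foot, post), the same shape and height as the carousel's hooks: where pipette_rest lies at the start. It opens along its -x. Lift the pipette about 25 mm straight up to clear the hook's walls.
- neighbour_right_rest (a point): Finger rest (middle of its underside) of the loose pipette that hangs 60 degrees anticlockwise (seen from above) of the free hook: on its right, seen from the robot, once that hook faces it. Same make as the pipette. It leans 12 degrees, top inwards; plunger top 269 mm high, 50 to 62 mm from the turning axis; tip 20 mm above the bench, 108 mm from the axis.
- neighbour_left_rest (a point): The same for the loose pipette on the free hook's left, 60 degrees clockwise. The three hooks behind these two, also 60 degrees apart, hold like pipettes in the same posture, clipped in so that they only swing; no hook but the free one is empty. Beside the top of a handle on the free hook about 25 mm are free on each side, so open only a little there.
- tip_box: Blue box of pipette tips with a clear lid, 92 x 122 x 73 mm, a bystander. Origin at the centre of its underside, z up.
- media_bottle: Clear screw-cap bottle, 70 mm wide, 143 mm high, a bystander. Origin at the centre of its underside, z up.
- bench_front (a point): A fixed point on the bench just in front of the carousel, on the robot's side; its x axis is the world's, straight away from the robot. The free hook faces the robot when its own x runs this way (yaw near 0).

How it is judged (in metres and radians):
On the way, in this order (a step that is already met when the one before it is completed fails the run):
1. the free hook has been turned to face the robot (angle between the x axis of free_hook and the x axis of bench_front, either way round below 0.52 rad and x of bench_front in the frame of free_hook below 0 m), for 0.2 s.
2. the pipette hangs on the free hook (distance between pipette_rest and free_hook below 0.006 m and angle between pipette's own y axis and vertical below 0.32 rad and linear speed of pipette below 0.03 m/s), for 0.2 s.
At the end, for the whole second after the job is handed in: The pipette's finger rest lies in the carousel's free hook (within 6 mm of fully seated), upright within 18 degrees, at rest; that hook faces the robot's side of the bench (within 30 degrees); the two neighbouring pipettes still hang on their hooks (all of step 1 and all of step 2 and not (distance between any of neighbour_right_rest, neighbour_left_rest and knob above 0.071 m or distance between any of neighbour_right_rest, neighbour_left_rest and knob below 0.055 m or angle between any of neighbour_right_rest, neighbour_left_rest's own y axis and vertical above 0.42 rad)); the robot touches nothing.
It fails at once if a neighbouring pipette is knocked off its hook (finger rest over 8 mm out of place, or tilted over 24 degrees) (distance between any of neighbour_right_rest, neighbour_left_rest and knob above 0.071 m or distance between any of neighbour_right_rest, neighbour_left_rest and knob below 0.055 m or angle between any of neighbour_right_rest, neighbour_left_rest's own y axis and vertical above 0.42 rad).
It fails at once if the tip box is shifted by over 3 cm (distance of tip_box from where it was at the start of the episode above 0.03 m).
It fails at once if the media bottle is shifted by over 3 cm (distance of media_bottle from where it was at the start of the episode above 0.03 m).
It also fails if it takes over 58 s, if anything falls off the work surface, if the arm or the gripper's body presses on something with over 40 N, if the wrist force passes 120 N, or if a joint passes its speed limit or range.

## Robot

A 6-joint arm with a two-finger parallel gripper is mounted at the origin on a cart in front of the work surface, level with it; the furniture and walls round the work are solid. World frame = base frame: x ahead of the robot, y to its left, z up, the work surface at z = 0. Lengths are in m, angles in degrees, forces in N, time in s.
With the tool pointing down it reaches from about 0.325 to 0.875 m from the base axis. Payload 4.4 kg.
Tool frame: the origin (TCP) lies between the finger pads; the fingertips stand 22 mm ahead of it and the grasp point (between the pads) lies 3 mm ahead of it (bot.finger_overhang is the distance from the TCP to the fingertips, in m); z points along the fingers, y is the direction in which the jaws open and shut (so a half turn about z gives the same grasp; the last joint's range is limited). The gripper opens to 85 mm and grips with 20 to 120 N. Pads are 22 mm wide; open, the fingers measure 114 mm over their backs; the gripper's body (76 mm by 85 mm) begins 54 mm behind the grasp point. The pads swing forward as they close: fully open they stand 13 mm farther back than shut.
Start: joints at [54.574, 11.837, 88.321, -0, 79.842, -8.623], TCP at [0.259, 0.513, 0.253] pointing down, gripper open.
Joint ranges: [-156.59, 156.59], [-49.26, 127.26], [12.9, 141.05], [-63.56, 243.56], [4.71, 150.69], [-161.64, 161.64]. Speed limits (degrees/s): [159.86, 159.86, 180, 180, 180, 180].

## Interface

Orientations are given as [roll, pitch, yaw] about the fixed x, y, z axes, in that order (R = Rz(yaw) Ry(pitch) Rx(roll)).
In Python, from workcell import bot, eyes gives the robot as it stands.
- The arm moves only by the shell command python3 -m handwheel 'ROWS' [OPENING] [FORCE]. ROWS is JSON, a list of rows, each a list of 6 numbers: the shift along the tool's x, y, z in mm, then the turn, a rotation vector about the tool's x, y, z in rad. In form: [[x, y, z, rx, ry, rz], ...]. A call has 1 to 20 rows; each row is the pose to reach, as a shift and turn from the pose measured when the call began, along the tool's axes at that moment; what a row does not reach only later rows make up. A row lasts 1/12 s, in which the tool goes at most 41.7 mm and 7.16 degrees, less where a joint would pass 70% of its speed; a pose out of reach is approached as far as the arm can. A call with a gripper value outside its range is refused whole. OPENING is the opening in per cent of the stroke, from 0 (shut) to 100 (fully open), set as the call begins (- or left out, the last holds). The fingers move at their own pace and stop on an object; FORCE is the grip in N (left out, the last holds). Time passes only in rows, so rows that repeat a pose let the fingers close. It gives the time, the measured TCP pose, the force and the opening at its end, in the units of the state.
- bot.read_state(): the state, without advancing time (a new reading comes with each control period).
- eyes.camera(name): name is "scene" or "top" or "wrist"; returns a dict with "image" (420x560x3 uint8, blue, green, red), "z_map" (420x560 float32, m along the optical axis (not along the pixel's ray), 0 where there is no reading), "intrinsics" (3x3 intrinsics, pixels), "k1" (the pictures are not rectified: a ray, as slopes to the right and down, at radius r is drawn at 1 + k1 r^2 times it, then the intrinsics apply), "R" (3x3) and "t" (3): a world point X has camera coordinates R X + t; the wrist camera has in their place "hand_eye" (4x4, takes a point from camera to tool coordinates, whose origin is the TCP and whose axes are the flange's). Camera axes: x right, y down, z forward; pixel columns grow to the right and rows downward; lengths in m; the calibration is good to about 2 mm. A picture is of the moment at which its call begins: read the wrist's pose just before it.
- bot.finish_job(): hands the job in, once; it reports no verdict.
The state is a dict: "time_s": time; "joint_pos": joint angles; "joint_velocities": joint speeds; "joint_efforts": joint torques, N m; "position": TCP position; "ee_rot": TCP orientation; "wrist_force": force on the tool from outside, world axes, zero at the start; "ft_torque": the same for the moment, N m; "opening": finger opening in m.
Only numpy, scipy, OpenCV 4.12 (cv2) and the standard library are available. Lean on these libraries where they do the work, as an engineer would, in place of code of your own. Each camera call takes 0.05 s, during which the arm holds its last target.

## Working session

There is one attempt and no reset: what is moved stays moved. The work goes in short steps, Python scripts to look and compute and a shell command to move; the robot and the scene stay as the last step left them, time stands still between calls to the robot, and variables do not carry over. Pictures are saved under pics/ and viewed, and the job is handed in when it is done.

```bash
ls; mkdir -p pics; cat > h.py <<'E'
import numpy as np, cv2
from workcell import bot, eyes
def cam(n,save=None):
    st=bot.read_state(); c=eyes.camera(n)
    if save: cv2.imwrite('pics/'+save,c['image'])
    c['st']=st
    return c
E
python3 - <<'E'
from h import *
s=bot.read_state(); print(s)
for n in('scene','top','wrist'):
    c=cam(n,n+'0.png'); print(n,c['intrinsics'],c['k1'],c.get('R'),c.get('t'),c.get('hand_eye'))
E
```

```text
pics
{'time_s': 0.0, 'joint_pos': array([ 5.45728488e+01,  1.18858882e+01,  8.84073150e+01,  3.77419931e-05,
        7.98397288e+01, -8.62359494e+00]), 'joint_velocities': array([-0.02682269,  0.07118133, -0.08246334,  0.06600695, -0.02564934,
       -0.10413565]), 'joint_efforts': array([-4.97871515e-04, -3.83037186e+01, -2.91593671e+01, -7.85857446e-05,
        1.05054164e-02, -2.34734493e-06]), 'position': array([0.25888095, 0.51262184, 0.25208862]), 'ee_rot': array([-1.79868576e+02, -1.99688434e-02,  1.53196414e+02]), 'wrist_force': array([-0.32811826, -0.67656752, -0.39071332]), 'ft_torque': array([0.0780647 , 0.02462912, 0.0038043 ]), 'opening': 0.08553474836524062}
scene [[397.28525494   0.         281.24442655]
 [  0.         397.28525494 205.13492376]
 [  0.           0.           1.        ]] -0.020400673532977087 [[ 0.57435525 -0.8185791  -0.00665583]
 [-0.58036104 -0.40144871 -0.70853369]
 [ 0.5773189   0.41081283 -0.7056456 ]] [-0.26119229  0.47688553  0.59997199] None
top [[419.31250477   0.         281.4323071 ]
 [  0.         419.31250477 210.97786901]
 [  0.           0.           1.        ]] -0.08876113010023742 [[ 0.01958014 -0.99972986  0.01252339]
 [-0.99868592 -0.02014997 -0.04712125]
 [ 0.04736087 -0.01158429 -0.99881067]] [0.05185645 0.58929016 0.9877968 ] None
wrist [[333.99814498   0.         286.25407981]
 [  0.         333.99814498 209.92689273]
 [  0.           0.           1.        ]] -0.033464858589032774 None None [[-4.36086269e-05 -9.54049981e-01 -2.99647513e-01  7.76640997e-02]
 [ 9.99999717e-01  1.83548492e-04 -7.29934473e-04 -5.25209766e-04]
 [ 7.51393819e-04 -2.99647460e-01  9.54049703e-01 -1.20779575e-01]
 [ 0.00000000e+00  0.00000000e+00  0.00000000e+00  1.00000000e+00]]
```

View pics/scene0.png

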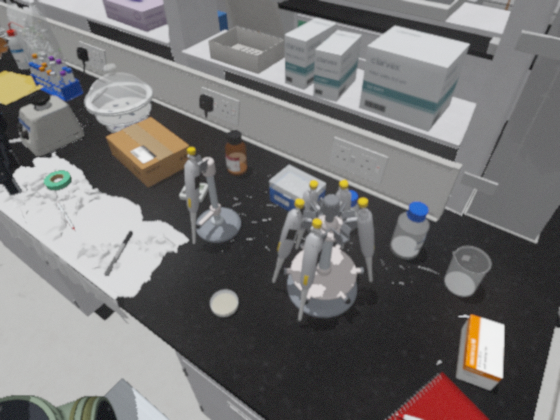

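View pics/top0.png

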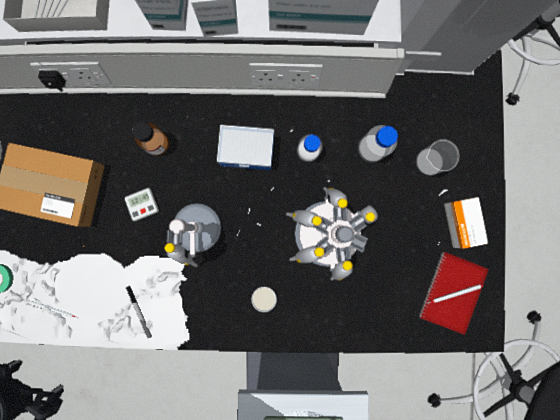

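View pics/wrist0.png

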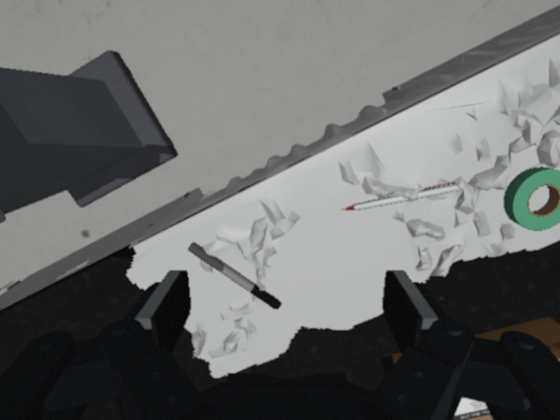

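```bash
cat >> h.py <<'E'
def ray(c,px):
    K=c['intrinsics'];d=np.array([(px[0]-K[0,2])/K[0,0],(px[1]-K[1,2])/K[1,1]])
    u=d.copy()
    for _ in range(20): u=d/(1+c['k1']*(u@u))
    v=np.array([u[0],u[1],1.])
    if 'R' in c and c.get('R') is not None:
        R,t=c['R'],c['t']; return -R.T@t, R.T@v
    from scipy.spatial.transform import Rotation as Ro
    T=np.eye(4);T[:3,:3]=Ro.from_euler('xyz',c['st']['ee_rot'],degrees=True).as_matrix();T[:3,3]=c['st']['position']
    M=T@np.array(c['hand_eye']); return M[:3,3],M[:3,:3]@v
def plane(c,px,z):
    o,d=ray(c,px); return o+d*(z-o[2])/d[2]
def proj(c,X):
    X=np.asarray(X,float)
    if c.get('R') is not None: p=c['R']@X+c['t']
    else:
        from scipy.spatial.transform import Rotation as Ro
        T=np.eye(4);T[:3,:3]=Ro.from_euler('xyz',c['st']['ee_rot'],degrees=True).as_matrix();T[:3,3]=c['st']['position']
        M=np.linalg.inv(T@np.array(c['hand_eye'])); p=M[:3,:3]@X+M[:3,3]
    u=p[:2]/p[2]; u=u*(1+c['k1']*(u@u)); K=c['intrinsics']
    return u*[K[0,0],K[1,1]]+K[:2,2]
def yellow(c):
    h=cv2.cvtColor(c['image'],cv2.COLOR_BGR2HSV); m=cv2.inRange(h,(22,150,120),(34,255,255))
    n,l,s,ce=cv2.connectedComponentsWithStats(m)
    return [(s[i,4],ce[i]) for i in range(1,n) if s[i,4]>10]
E
python3 - <<'E'
from h import *
c=cam('top')
for a,p in yellow(c): 
    z=c['z_map'][int(p[1]),int(p[0])]; print(a,p.round(1),plane(c,p,.262).round(4))
im=c['image']; cv2.imwrite('pics/t1.png',cv2.resize(im[160:310,150:400],None,fx=3.2,fy=3.2,interpolation=cv2.INTER_CUBIC))
s=cam('scene')
for a,p in yellow(s): print(a,p.round(1),plane(s,p,.262).round(4))
cv2.imwrite('pics/s1.png',cv2.resize(s['image'][130:320,170:390],None,fx=3.1,fy=3.1,interpolation=cv2.INTER_CUBIC))
print(-s['R'].T@s['t'])
E
```

```text
69 [342.1 202.9] [ 0.5932 -0.0426  0.262 ]
61 [370.  216.4] [ 0.5697 -0.0936  0.262 ]
69 [316.4 220.3] [0.5609 0.0033 0.262 ]
78 [169.  247.3] [0.5071 0.2669 0.262 ]
68 [318.8 251.6] [ 0.5049 -0.002   0.262 ]
70 [347.1 265. ] [ 0.4817 -0.0532  0.262 ]
57 [190.8 149.9] [0.5135 0.2679 0.262 ]
40 [313.1 183.8] [0.5678 0.0043 0.262 ]
52 [343.2 183.6] [ 0.6003 -0.0419  0.262 ]
79 [362.6 201.4] [ 0.5781 -0.0934  0.262 ]
58 [299.  202.6] [ 0.5106 -0.0016  0.262 ]
61 [316.5 222.9] [ 0.4866 -0.0529  0.262 ]
18 [305.1 279.6] [ 0.3787 -0.0991  0.262 ]
[ 0.08040778 -0.26883766  0.7595186 ]
```

View pics/t1.png

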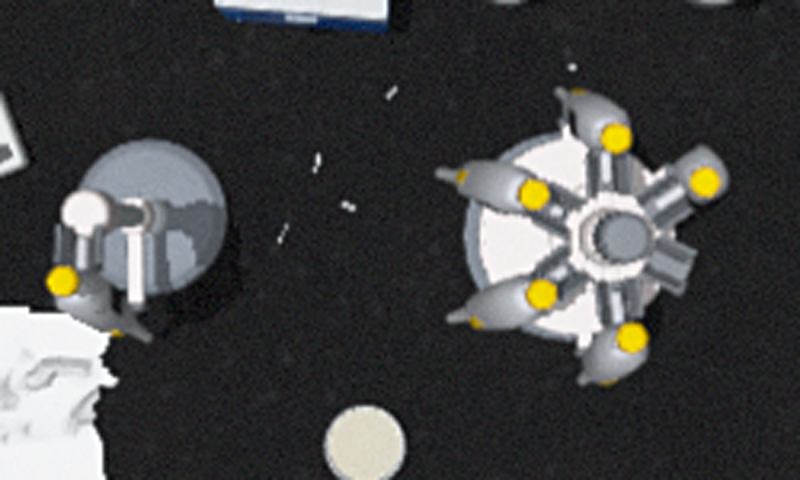

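View pics/s1.png

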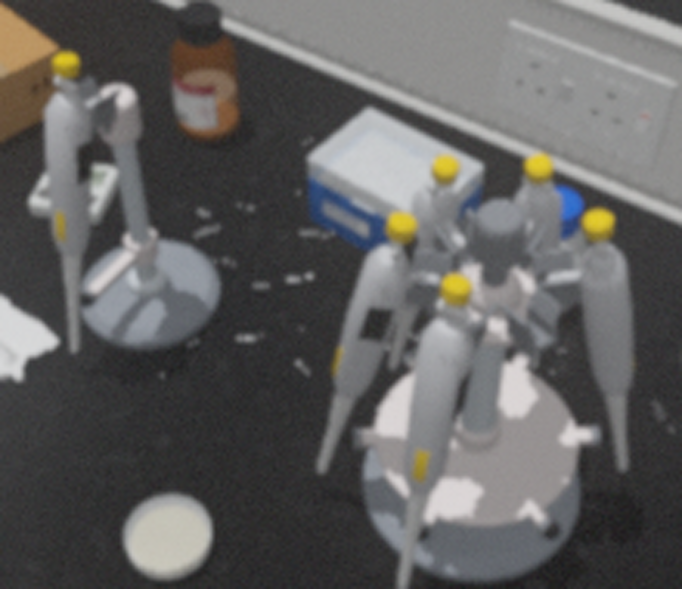

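```bash
cat >> h.py <<'E'
def tri(rs):
    A=np.zeros((3,3));b=np.zeros(3)
    for o,d in rs:
        d=d/np.linalg.norm(d);P=np.eye(3)-np.outer(d,d);A+=P;b+=P@o
    X=np.linalg.solve(A,b); return X,[np.linalg.norm(np.cross(X-o,d/np.linalg.norm(d))) for o,d in rs]
E
python3 - <<'E'
from h import *
from scipy.optimize import least_squares
t=cam('top');s=cam('scene')
T=[p for a,p in yellow(t) if a>30];S=[p for a,p in yellow(s) if a>30]
P=[]
for p in T:
    q=min(S,key=lambda q:tri([ray(t,p),ray(s,q)])[1][0]+abs(tri([ray(t,p),ray(s,q)])[0][2]-.26))
    X,e=tri([ray(t,p),ray(s,q)]);print(X.round(4),np.round(e,4)); 
    P.append(X)
P=np.array([p for p in P if p[1]<.15])
r=least_squares(lambda v:np.hypot(P[:,0]-v[0],P[:,1]-v[1])-v[2],[.537,-.048,.056])
print(r.x,r.fun); d=P[:,:2]-r.x[:2]; print(np.degrees(np.arctan2(d[:,1],d[:,0])))
# grey knob
im=t['image'];h=cv2.cvtColor(im,cv2.COLOR_BGR2HSV)
kx=150+622/3.2,160+236/3.2
print('knob', plane(t,kx,.275), [plane(t,(150+a/3.2,160+b/3.2),.225) for a,b in((693,270),(674,290),(683,258))])
# holder
for a,b,z in((85,212,.21),(82,235,.22),(150,215,.0)): print(plane(t,(150+a/3.2,160+b/3.2),z))
print(np.median(t['z_map'][0:5,0:5]), [ (t['R'].T@(-t['t']))])
E
```

```text
[ 0.5936 -0.0432  0.2673] [0.0016 0.0016]
[ 0.5706 -0.094   0.2678] [0.0021 0.0021]
[0.5616 0.0025 0.2673] [0.0015 0.0015]
[0.5084 0.2641 0.267 ] [0.0016 0.0016]
[ 0.5061 -0.0029  0.2664] [0.0016 0.0016]
[ 0.4827 -0.0535  0.266 ] [0.0012 0.0012]
[ 0.53824888 -0.04839356  0.05582285] [-1.96206031e-04  1.07052923e-04  1.78311253e-04 -7.10343060e-05
 -1.81238392e-05]
[   5.39452889  -54.6384902    65.36966091  125.27302665 -174.76116045]
knob [ 0.53772137 -0.04538413  0.275     ] [array([ 0.51821555, -0.09601819,  0.225     ]), array([ 0.50625469, -0.08486133,  0.225     ]), array([ 0.52519006, -0.08996733,  0.225     ])]
[0.54540361 0.2666694  0.21      ]
[0.5316908  0.26567868 0.22      ]
[0.54541093 0.2671602  0.        ]
0.8202797 [array([0.54071751, 0.07515955, 1.01374066])]
```

```bash
cat >> h.py <<'E'
def rel(pos,rpy):
    from scipy.spatial.transform import Rotation as Ro
    s=bot.read_state(); R0=Ro.from_euler('xyz',s['ee_rot'],degrees=True)
    R1=Ro.from_euler('xyz',rpy,degrees=True)
    d=R0.inv().apply(np.array(pos)-s['position'])*1000; w=(R0.inv()*R1).as_rotvec()
    print(np.round(d,1),np.round(w,4),'rows t>=',np.linalg.norm(d)/41.7,np.degrees(np.linalg.norm(w))/7.16)
E
python3 - <<'E'
from h import *
rel([.538,-.048,.36],[180,0,125.4])
E
```

```text
[-501.8 -375.2 -106.8] [-6.000e-04  1.000e-04  4.852e-01] rows t>= 15.242442813332639 3.882701115819127
```

```bash
python3 -m handwheel '[[0,0,-40,0,0,0],[0,0,-75,0,0,0],[-25,-19,-100,0,0,0.05],[-55,-41,-107,0,0,0.1],[-85,-64,-107,0,0,0.15],[-115,-86,-107,0,0,0.2],[-147,-110,-107,0,0,0.25],[-180,-135,-107,0,0,0.3],[-212,-158,-107,0,0,0.35],[-244,-182,-107,0,0,0.4],[-276,-206,-107,0,0,0.45],[-308,-230,-107,0,0,0.485],[-340,-254,-107,0,0,0.485],[-372,-278,-107,0,0,0.485],[-404,-302,-107,0,0,0.485],[-436,-326,-107,0,0,0.485],[-466,-348,-107,0,0,0.485],[-490,-366,-107,0,0,0.485],[-502,-375,-107,0,0,0.485],[-502,-375,-107,0,0,0.485]]' 58 40
python3 - <<'E'
from h import *
c=cam('wrist','w1.png'); print(c['st']['position'],c['st']['ee_rot'],c['st']['joint_pos'],c['st']['time_s'])
print(yellow(c))
E
```

```text
time_s: 2.02
position: [0.539, -0.0508, 0.3596]
ee_rot: [-179.9, 0.0, 125.2]
wrist_force: [-0.2, 0.3, 0.6]
opening: 0.0498
[ 0.53902729 -0.05076059  0.35957845] [-1.79922971e+02  1.56697809e-02  1.25172804e+02] [-1.45030783e+01  4.18176599e+00  8.45375736e+01 -6.88848485e-02
  9.13185591e+01 -4.96774341e+01] 2.0167
[(np.int32(17), array([284.64705882,  83.23529412])), (np.int32(259), array([287.36679537, 137.1969112 ])), (np.int32(292), array([361.01027397, 180.3630137 ])), (np.int32(306), array([214.49019608, 181.30392157])), (np.int32(187), array([358.0802139 , 254.05882353])), (np.int32(427), array([288.44964871, 293.26229508]))]
```

View pics/w1.png

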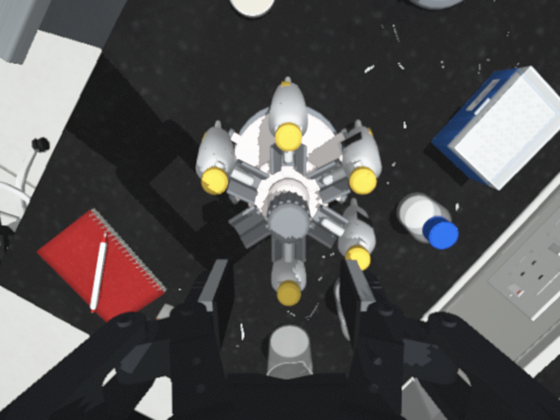

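```bash
python3 - <<'E'
from h import *
from scipy.optimize import least_squares
c=cam('wrist')
print(plane(c,(289,217),.275))
P=np.array([plane(c,p,.267) for a,p in yellow(c) if a>100]);print(P)
r=least_squares(lambda v:np.hypot(P[:,0]-v[0],P[:,1]-v[1])-v[2],[.537,-.048,.056]);print(r.x,r.fun)
d=P[:,:2]-r.x[:2]; print(np.degrees(np.arctan2(d[:,1],d[:,0])))
rel([.538,-.0475,.268],[180,0,125.4])
E
```

```text
[ 0.53422949 -0.04194586  0.275     ]
[[ 0.50534678 -0.00378296  0.267     ]
 [ 0.48235966 -0.05443177  0.267     ]
 [ 0.56046657  0.00135396  0.267     ]
 [ 0.59202326 -0.03980735  0.267     ]
 [ 0.57008965 -0.09421213  0.267     ]]
[ 0.53747283 -0.04916756  0.05548752] [ 1.16849498e-04 -1.23511585e-04  2.04665257e-05 -1.39860152e-04
  1.26055812e-04]
[ 125.29323909 -174.54387156   65.52840658    9.73646738  -54.09166327]
[-0.1  0.2 91.9] [-0.0006 -0.0014 -0.0004] rows t>= 2.2037039498956688 0.012482559437308057
```

```bash
python3 - <<'E'
from h import *
c=cam('wrist');X=[.538,-.048,.275]
im=c['image'].copy();t=cam('top');it=t['image'].copy()
o=[]
for cc,i in((c,im),(t,it)):
    p=proj(cc,X);print(p);x,y=p.astype(int)
    k=cv2.resize(i[y-40:y+40,x-50:x+50],None,fx=4,fy=4,interpolation=cv2.INTER_CUBIC)
    ctr=((p-[x-50,y-40])*4).astype(int); cv2.drawMarker(k,tuple(int(v) for v in ctr),(0,0,255),0,12)
    o.append(k)
cv2.imwrite('pics/k.png',np.hstack(o))
E
```

```text
[287.69768784 228.9513891 ]
[345.84857131 233.61889689]
```

View pics/k.png

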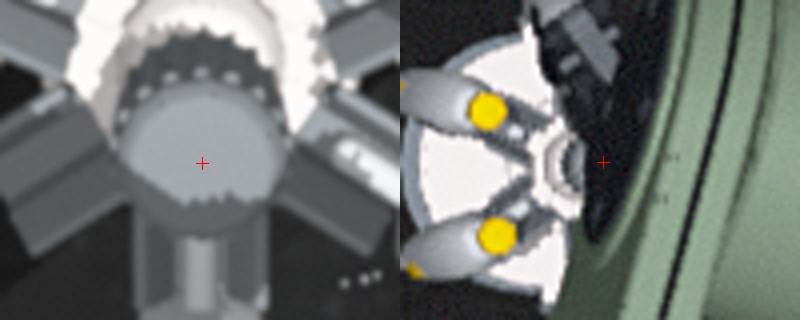

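The wrist view shows the knob disc centred within about 1 px of the predicted axis, so I'll descend and grip.

```bash
python3 -m handwheel '[[0,0,20,0,0,0],[0,0,40,0,0,0],[0,0,60,0,0,0],[0,0,80,0,0,0],[0,0,92,0,0,0],[0,0,92,0,0,0]]' 58 40 && python3 -m handwheel '[[0,0,0,0,0,0],[0,0,0,0,0,0],[0,0,0,0,0,0],[0,0,0,0,0,0],[0,0,0,0,0,0],[0,0,0,0,0,0]]' 20 40
```

```text
time_s: 2.72
position: [0.5354, -0.0446, 0.2651]
ee_rot: [-179.8, -0.3, 125.6]
wrist_force: [-0.6, 1.2, -0.6]
opening: 0.0495
time_s: 3.22
position: [0.5356, -0.0437, 0.266]
ee_rot: [-179.9, -0.4, 125.6]
wrist_force: [-1.4, 5.1, 1.9]
opening: 0.0278
```

```bash
python3 -m handwheel '[[0,0,0,0,0,0],[0,0,0,0,0,0],[0,0,0,0,0,0]]' 58 40; python3 - <<'E'
from h import *
s=bot.read_state();print(s['position'],s['ee_rot'],s['wrist_force'],s['joint_pos'])
rel([.538,-.048,.267],[180,0,125.4])
E
```

```text
time_s: 3.47
position: [0.5361, -0.0446, 0.2667]
ee_rot: [-179.9, -0.2, 125.6]
wrist_force: [0.6, 0.2, 0.5]
opening: 0.0493
[ 0.53611872 -0.04455613  0.26666538] [-179.87492546   -0.24012887  125.61091772] [0.61617544 0.20414558 0.50231747] [-1.40046659e+01  6.88582530e+00  9.24328348e+01  6.10717636e-02
  8.09452921e+01 -4.96255960e+01]
[-3.9 -0.5 -0.3] [-0.0022 -0.0042  0.0037] rows t>= 0.09444723598837948 0.04795656151064631
```

```bash
python3 -m handwheel '[[-2,0,0,0,0,0],[-4,0,0,0,0,0],[-4,0,0,0,0,0],[-4,0,0,0,0,0]]' 58 40; python3 -m handwheel '[[0,0,0,0,0,0],[0,0,0,0,0,0],[0,0,0,0,0,0],[0,0,0,0,0,0],[0,0,0,0,0,0]]' 20 40
```

```text
time_s: 3.8
position: [0.5386, -0.0482, 0.2667]
ee_rot: [-179.9, -0.2, 125.6]
wrist_force: [0.6, 0.1, 0.5]
opening: 0.0496
time_s: 4.22
position: [0.5388, -0.0482, 0.2668]
ee_rot: [-179.9, -0.2, 125.6]
wrist_force: [0.8, 0.5, 0.7]
opening: 0.0276
```

```bash
python3 -m handwheel '[[0,0,0,0,0,0.02],[0,0,0,0,0,0.06],[0,0,0,0,0,0.12],[0,0,0,0,0,0.19],[0,0,0,0,0,0.26],[0,0,0,0,0,0.33],[0,0,0,0,0,0.40],[0,0,0,0,0,0.47],[0,0,0,0,0,0.54],[0,0,0,0,0,0.61],[0,0,0,0,0,0.68],[0,0,0,0,0,0.75],[0,0,0,0,0,0.82],[0,0,0,0,0,0.89],[0,0,0,0,0,0.96],[0,0,0,0,0,1.03],[0,0,0,0,0,1.08],[0,0,0,0,0,1.12],[0,0,0,0,0,1.14],[0,0,0,0,0,1.14]]' 20 40
python3 - <<'E'
from h import *
c=cam('scene','s2.png')
E
```

```text
time_s: 5.88
position: [0.5392, -0.0482, 0.2668]
ee_rot: [-179.8, -0.0, 60.2]
wrist_force: [1.4, 0.3, -0.6]
opening: 0.0281
```

View pics/s2.png

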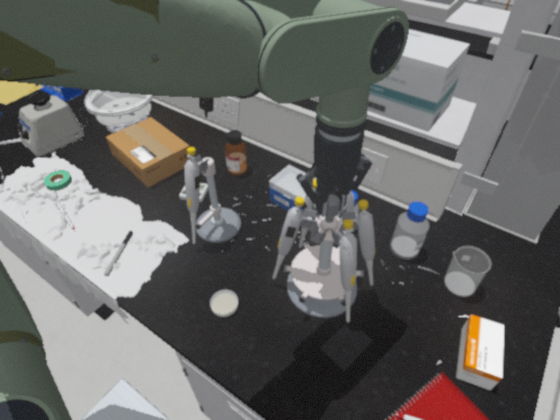

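```bash
python3 -m handwheel '[[0,0,0,0,0,0],[0,0,0,0,0,0],[0,0,0,0,0,0],[0,0,-15,0,0,0],[0,0,-40,0,0,0],[0,0,-70,0,0,0],[0,0,-95,0,0,0],[0,0,-95,0,0,0],[0,0,-95,0,0,0]]' 58 40
python3 - <<'E'
from h import *
c=cam('wrist','w2.png'); print(c['st']['position'],c['st']['joint_pos'])
P=[]
for a,p in yellow(c):
    if a>100: P.append(plane(c,p,.267)); print(P[-1],np.degrees(np.arctan2(P[-1][1]+.048,P[-1][0]-.538)))
t=cv2.imread('pics/top0.png');s=cv2.imread('pics/scene0.png')
T=cam('top');S=cam('scene')
X,e=tri([ray(T,(150+148/3.2,160+338/3.2)),ray(S,(170+73/3.1,130+350/3.1))]);print(X,e, plane(T,(150+148/3.2,160+338/3.2),.02),plane(S,(170+73/3.1,130+350/3.1),.02))
d=X[:2]-[.5084,.2641];print(d,np.degrees(np.arctan2(-d[1],-d[0])))
E
```

```text
time_s: 6.68
position: [0.5401, -0.0486, 0.3641]
ee_rot: [179.9, -0.1, 60.3]
wrist_force: [-0.5, -0.8, -0.6]
opening: 0.0499
[ 0.54012456 -0.04856793  0.36410068] [-1.43159723e+01  4.11400473e+00  8.40935935e+01  5.77880928e-02
  9.17105038e+01  1.54051898e+01]
[ 5.66600110e-01 -5.14202523e-04  2.67000000e-01] 58.93996330178968
[ 0.51087985 -0.00092174  0.267     ] 119.94475161756402
[ 0.59306375 -0.04870755  0.267     ] -0.7361879601886245
[ 0.56783699 -0.09434153  0.267     ] -57.22453977450435
[ 0.50981786 -0.09711796  0.267     ] -119.84567074105973
[0.45601512 0.26030716 0.02410339] [np.float64(0.0018296809896625797), np.float64(0.0018296809896623896)] [0.4544401  0.26249319 0.02      ] [0.4591216  0.26164957 0.02      ]
[-0.05238488 -0.00379284] 4.141173956831595
```

View pics/w2.png

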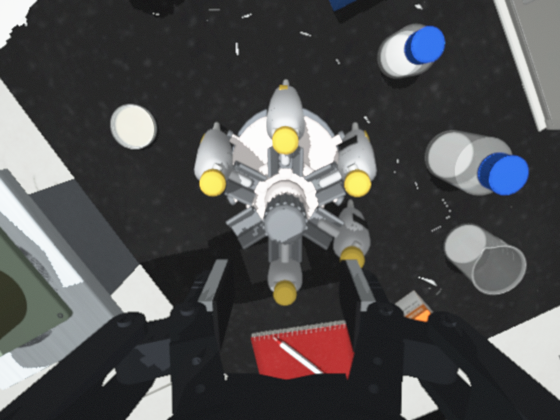

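```bash
cat >> h.py <<'E'
from scipy.spatial.transform import Rotation as Ro
def toolpose(H,psi,th=30,gx=-14,gy=85,back=0,up=0,p=.21):
    # H rest point world(m), psi deg hook yaw; returns TCP pos, rpy
    R=Ro.from_euler('xyz',[np.pi/2,p,np.radians(psi)])
    g=np.array(H)+R.apply(np.array([gx-14.9,gy-72,0])/1000)
    rpy=[180,th,180+psi]; z=Ro.from_euler('xyz',rpy,degrees=True).apply([0,0,1])
    return g-z*(.003+back/1000)+[0,0,up/1000],rpy
E
python3 - <<'E'
from h import *
c=cam('wrist')
from scipy.optimize import least_squares
P=np.array([plane(c,p,.267) for a,p in yellow(c) if a>100])
r=least_squares(lambda v:np.hypot(P[:,0]-v[0],P[:,1]-v[1])-v[2],[.537,-.048,.056]);print(r.x,r.fun)
H=[.5214,.2650,.213]
for b in (110,0):
    p=toolpose(H,4,back=b);print(p);rel(*p)
E
```

```text
[ 0.53798218 -0.04888993  0.05553379] [ 7.51017471e-04 -5.09670789e-04 -4.69257119e-04 -4.44848956e-05
  2.72395333e-04]
(array([0.43954477, 0.25927612, 0.32959976]), [180, 30, 184])
[ 217.9 -238.1   31.7] [-0.5675 -0.3077 -2.1002] rows t>= 7.777785317049322 17.58260539241791
(array([0.49441079, 0.26311273, 0.23433697]), [180, 30, 184])
[ 248.5 -191.7  126.6] [-0.5675 -0.3077 -2.1002] rows t>= 8.116686441757597 17.58260539241791
```

```bash
python3 -m handwheel '[[5,-6,-5,-0.028,-0.015,-0.105],[16,-18,-10,-0.057,-0.031,-0.21],[32,-36,-10,-0.085,-0.046,-0.315],[48,-54,-10,-0.114,-0.062,-0.42],[64,-72,-10,-0.142,-0.077,-0.525],[80,-90,-10,-0.17,-0.092,-0.63],[96,-106,-10,-0.199,-0.108,-0.735],[112,-122,-10,-0.227,-0.123,-0.84],[128,-138,-5,-0.255,-0.138,-0.945],[142,-154,0,-0.284,-0.154,-1.05],[155,-168,5,-0.312,-0.169,-1.155],[165,-180,10,-0.34,-0.185,-1.26],[175,-190,15,-0.369,-0.2,-1.365],[184,-200,20,-0.397,-0.215,-1.47],[193,-210,25,-0.426,-0.231,-1.575],[202,-220,30,-0.454,-0.246,-1.68],[208,-228,32,-0.482,-0.261,-1.785],[214,-234,32,-0.511,-0.277,-1.89],[218,-238,32,-0.539,-0.292,-1.995],[218,-238,32,-0.5675,-0.308,-2.1]]' 65 40
python3 -m handwheel '[[0,0,0,0,0,0],[0,0,0,0,0,0],[0,0,0,0,0,0]]'
python3 - <<'E'
from h import *
c=cam('wrist','w3.png'); print(c['st']['position'],c['st']['ee_rot'],c['st']['joint_pos'])
print(yellow(c)); rel(*toolpose([.5214,.2650,.213],4,back=110))
for a,p in yellow(c): print(plane(c,p,.267))
t=cam('top','t3.png'); s=cam('scene','s3.png')
E
```

```text
time_s: 8.55
position: [0.4384, 0.26, 0.3271]
ee_rot: [-179.8, 29.9, -175.5]
wrist_force: [0.1, 0.1, 0.6]
opening: 0.0556
time_s: 8.8
position: [0.438, 0.2597, 0.3261]
ee_rot: [-179.8, 29.7, -175.7]
wrist_force: [-0.4, -0.1, 0.6]
opening: 0.0556
[0.43804733 0.25971433 0.3261282 ] [-179.82249323   29.74159232 -175.66149586] [ 27.51608795 -14.43243904 109.97833086 -13.57757927  57.54677656
 -62.21125552]
[(np.int32(137), array([283.39416058, 125.78832117])), (np.int32(210), array([ 22.06190476, 130.03809524])), (np.int32(37), array([ 67.32432432, 204.64864865])), (np.int32(433), array([283.94688222, 267.32101617]))]
[-2.5 -0.7 -2.1] [ 0.0002 -0.0038  0.0054] rows t>= 0.08019762773887079 0.05310919343934472
[0.39252371 0.25488736 0.267     ]
[0.40273308 0.13749662 0.267     ]
[0.45143388 0.13868477 0.267     ]
[0.5038294  0.26283086 0.267     ]
```

View pics/w3.png

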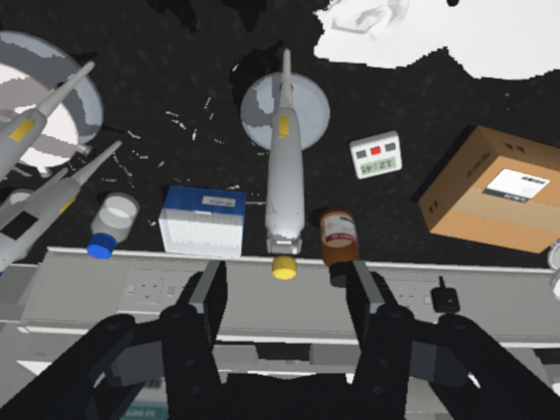

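View pics/s3.png

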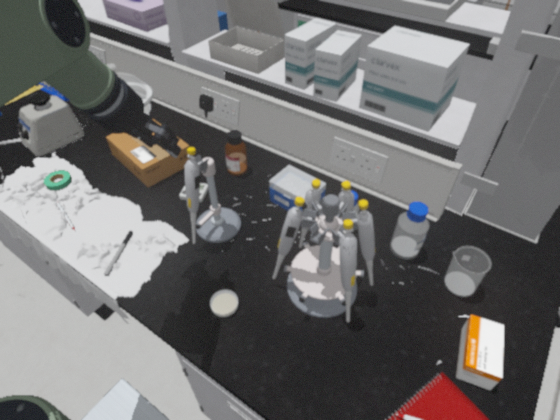

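```bash
python3 -m handwheel '[[-2,-1,15,0,0,0.003],[-2,-1,35,0,0,0.005],[-2,-1,55,0,0,0.005],[-2,-1,75,0,0,0.005],[-2,-1,90,0,0,0.005],[-2,-1,102,0,0,0.005],[-2,-1,108,0,0,0.005],[-2,-1,108,0,0,0.005],[-2,-1,108,0,0,0.005]]' 65 40
python3 - <<'E'
from h import *
c=cam('wrist','w4.png'); print(c['st']['position'],c['st']['ee_rot'])
rel(*toolpose([.5214,.2650,.213],4,back=0))
s=cam('scene'); cv2.imwrite('pics/s4.png',cv2.resize(s['image'][110:270,120:300],None,fx=4,fy=3.7))
E
```

```text
time_s: 9.7
position: [0.4941, 0.263, 0.2344]
ee_rot: [-180.0, 29.8, -176.0]
wrist_force: [-0.5, -0.4, 0.5]
opening: 0.0552
[0.49408761 0.26298192 0.23435447] [-179.99575475   29.80973014 -175.95247849]
[ 0.2 -0.1  0.7] [ 0.0008 -0.002   0.0007] rows t>= 0.018265770694301242 0.018516322109545576
```

View pics/w4.png

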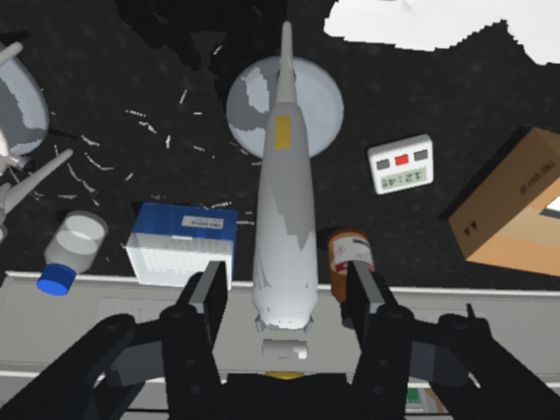

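View pics/s4.png

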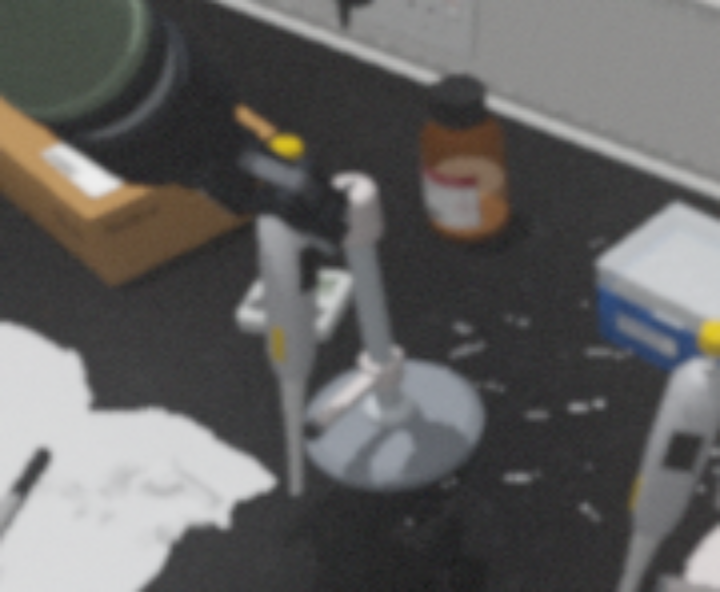

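```bash
python3 -m handwheel '[[0,0,0,0,0,0],[0,0,0,0,0,0],[0,0,0,0,0,0],[0,0,0,0,0,0],[0,0,0,0,0,0],[0,0,0,0,0,0],[0,0,0,0,0,0]]' 15 60
python3 -m handwheel '[[-1,0,-1.7,0,0,0],[-3,0,-5.2,0,0,0],[-6,0,-10.4,0,0,0],[-9,0,-15.6,0,0,0],[-12,0,-20.8,0,0,0],[-15,0,-26,0,0,0],[-18,0,-31,0,0,0],[-20,0,-34.6,0,0,0],[-20,0,-34.6,0,0,0]]' 15 60
python3 - <<'E'
from h import *
c=cam('wrist','w5.png'); print(c['st']['position'],c['st']['ee_rot'])
s=cam('scene'); cv2.imwrite('pics/s5.png',cv2.resize(s['image'][110:270,120:300],None,fx=4,fy=3.7))
E
```

```text
time_s: 10.38
position: [0.4947, 0.2636, 0.2369]
ee_rot: [179.9, 30.0, -176.0]
wrist_force: [-4.0, -1.3, 5.9]
opening: 0.0281
time_s: 11.13
position: [0.4954, 0.2639, 0.2786]
ee_rot: [179.8, 30.2, -176.0]
wrist_force: [0.1, 0.8, 0.3]
opening: 0.0288
[0.49539674 0.26391385 0.27863003] [ 179.84584625   30.18753212 -175.99106489]
```

View pics/w5.png

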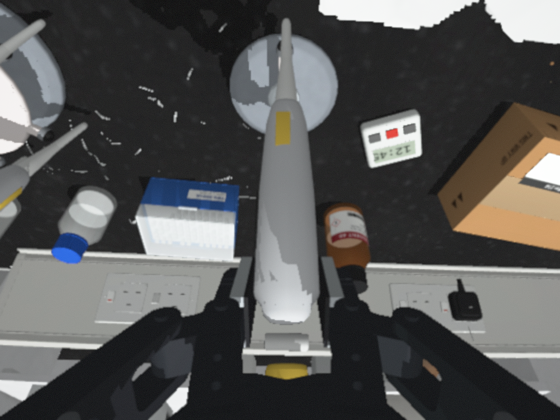

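View pics/s5.png

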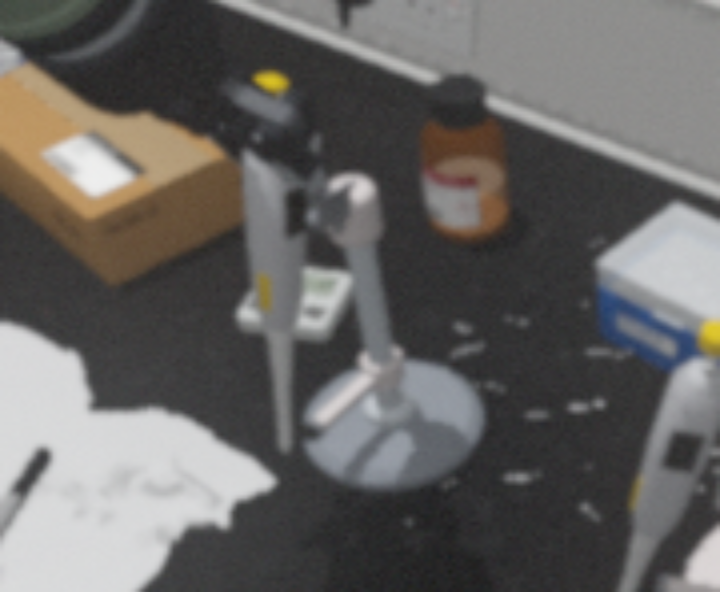

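```bash
python3 - <<'E'
from h import *
p,r=toolpose([.496,-.0485,.213],0);p=p+[.0003,.0005,.0026]
print(p)
rel(p+[-.08,0,.04],r)
E
```

```text
[ 0.46924489 -0.048       0.23693697]
[ 110.1 -303.3  -64.1] [0.0369 0.0008 0.0609] rows t>= 7.88849673792411 0.5699778422187435
```

```bash
python3 -m handwheel '[[8,0,-5,0,0,0],[24,0,-14,0,0,0],[44,-4,-26,0,0,0],[64,-14,-37,0.005,0,0.008],[80,-30,-46,0.01,0,0.015],[90,-52,-52,0.013,0,0.02],[98,-78,-57,0.016,0,0.03],[104,-105,-60,0.02,0,0.04],[108,-132,-62,0.025,0,0.045],[110,-159,-64,0.03,0,0.05],[110,-186,-64,0.035,0,0.06],[110,-213,-64,0.037,0,0.061],[110,-240,-64,0.037,0,0.061],[110,-264,-64,0.037,0,0.061],[110,-284,-64,0.037,0,0.061],[110,-297,-64,0.037,0,0.061],[110,-303,-64,0.037,0,0.061],[110,-303,-64,0.037,0,0.061],[110,-303,-64,0.037,0,0.061]]' 15 60
python3 - <<'E'
from h import *
p=np.array([ 0.46924489,-0.048,0.23693697])
rel(p+[-.08,0,.04],[180,30,180])
c=cam('wrist','w6.png'); print(c['st']['position'],c['st']['ee_rot'])
s=cam('scene','s6.png'); cv2.imwrite('pics/s6b.png',cv2.resize(s['image'][140:320,220:420],None,fx=4,fy=3.3))
t=cam('top','t6.png')
for a,q in yellow(s):print(a,q)
for a,q in yellow(t):print('t',a,q,plane(t,q,.267))
E
```

```text
time_s: 12.82
position: [0.3888, -0.0473, 0.2763]
ee_rot: [179.9, 30.0, 179.9]
wrist_force: [1.0, -0.2, -1.9]
opening: 0.0282
[-0.7 -0.7 -0.3] [ 0.0005 -0.0003 -0.0009] rows t>= 0.025227788858348234 0.008452457390532521
[ 0.38884187 -0.0472529   0.27631559] [179.94047183  29.98279154 179.94362923]
42 [315.76190476 182.80952381]
53 [345.43396226 184.64150943]
53 [299.1509434  201.05660377]
75 [362.85333333 203.42666667]
65 [347.58461538 223.30769231]
72 [287.88888889 234.58333333]
13 [352.53846154 280.23076923]
19 [274.42105263 296.63157895]
t 70 [345.05714286 202.95714286] [ 0.59281011 -0.0472051   0.267     ]
t 69 [317.7826087  217.88405797] [0.56509739 0.00138804 0.267     ]
t 63 [371.23809524 218.84126984] [ 0.56525843 -0.09483679  0.267     ]
t 71 [317.26760563 249.02816901] [0.50963064 0.00140174 0.267     ]
t 65 [371.         249.81538462] [ 0.50982707 -0.09504865  0.267     ]
t 81 [346.2962963  314.43209877] [ 0.39420565 -0.05250983  0.267     ]
```

View pics/w6.png

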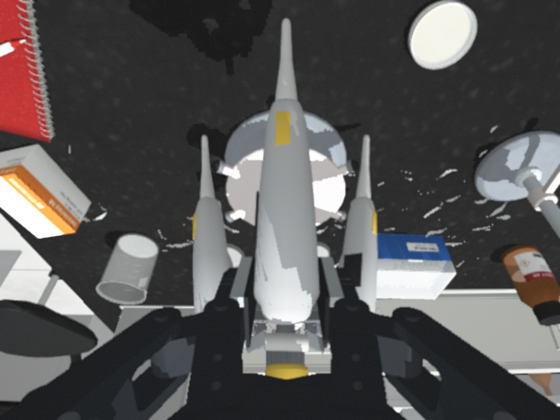

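View pics/s6b.png

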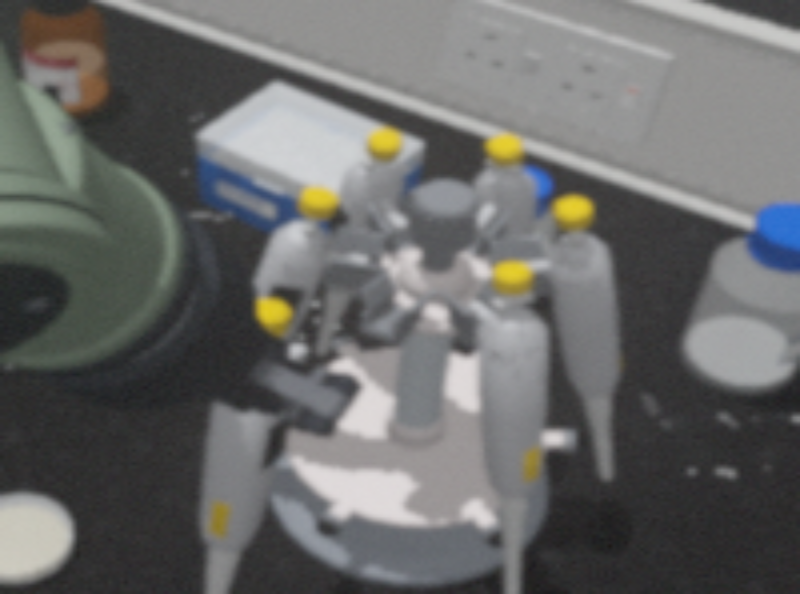

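View pics/t6.png

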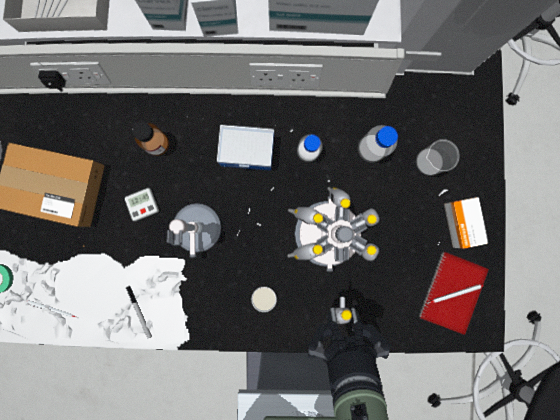

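```bash
python3 - <<'E'
from h import *
from scipy.optimize import least_squares
t=cam('top');s=cam('scene')
T=[p for a,p in yellow(t) if a>40];S=[p for a,p in yellow(s) if a>40]
print(len(T),len(S))
P=[]
for p in T:
    q=min(S,key=lambda q:tri([ray(t,p),ray(s,q)])[1][0]*10+abs(tri([ray(t,p),ray(s,q)])[0][2]-.28))
    X,e=tri([ray(t,p),ray(s,q)]);P.append(X);print(X.round(4),np.round(e[0],4),q)
P=np.array(P);C=P[P[:,0]>.46];G=P[P[:,0]<.46][0]
r=least_squares(lambda v:np.hypot(C[:,0]-v[0],C[:,1]-v[1])-v[2],[.537,-.048,.056]);v=r.x
d=C[:,:2]-v[:2];a=np.degrees(np.arctan2(d[:,1],d[:,0]));off=np.mean((a+30)%60-30)
print(v,r.fun,a,off)
th=np.radians(180+off);tgt=np.array([v[0]+v[2]*np.cos(th),v[1]+v[2]*np.sin(th),C[:,2].mean()])
print('tgt',tgt,'disp',tgt-G); 
E
```

```text
6 6
[ 0.5935 -0.0483  0.2676] 0.0014 [345.50943396 184.64150943]
[ 5.661e-01 -1.000e-04  2.678e-01] 0.0018 [315.76190476 182.80952381]
[ 0.5662 -0.0966  0.268 ] 0.0022 [362.89333333 203.38666667]
[ 5.105e-01 -1.000e-04  2.653e-01] 0.0016 [299.17647059 200.98039216]
[ 0.5108 -0.0969  0.2662] 0.0019 [347.640625 223.359375]
[ 0.4036 -0.0476  0.3071] 0.0025 [287.92957746 234.49295775]
[ 0.53804429 -0.04840896  0.05567864] [-2.26874802e-04  1.68504157e-04  1.71283205e-04 -5.49826867e-05
 -5.79298736e-05] [   0.12891872   59.80768662  -59.6806747   119.70406916 -119.38047124] 0.1159057110402344
tgt [ 0.48236576 -0.04852159  0.26696425] disp [ 0.07875134 -0.00091607 -0.04012365]
```

```bash
python3 -m handwheel '[[-5,0,3,0,0,0],[-13,-1,7.5,0,0,0],[-22,-1,12.7,0,0,0],[-32,-1,18.5,0,0,0],[-42,-1,24.2,0,0,0],[-51,-1,29.4,0,0,0],[-59,-1,34,0,0,0],[-65,-1,37.5,0,0,0],[-67,-1,38.7,0,0,0],[-67,-1,38.7,0,0,0],[-67,-1,38.7,0,0,0]]' 15 60
cat > m.py <<'E'
from h import *
from scipy.optimize import least_squares
import sys
n=sys.argv[1]
t=cam('top','t%s.png'%n);s=cam('scene','s%s.png'%n)
print(t['st']['position'],t['st']['ee_rot'],t['st']['wrist_force'],t['st']['time_s'])
cv2.imwrite('pics/s%sb.png'%n,np.vstack([cv2.resize(s['image'][160:320,250:410],None,fx=3.6,fy=3.6)]))
cv2.imwrite('pics/t%sb.png'%n,cv2.resize(t['image'][170:310,270:430],None,fx=4,fy=4,interpolation=cv2.INTER_CUBIC))
cam('wrist','w%s.png'%n)
T=[p for a,p in yellow(t) if a>30];S=[p for a,p in yellow(s) if a>30]
print(len(T),len(S))
for p in T:
    q=min(S,key=lambda q:tri([ray(t,p),ray(s,q)])[1][0]*10+abs(tri([ray(t,p),ray(s,q)])[0][2]-.28))
    X,e=tri([ray(t,p),ray(s,q)]);print(X.round(4),np.round(e[0],4),p.round(1))
E
python3 m.py 7
```

```text
time_s: 13.98
position: [0.4665, -0.0472, 0.2766]
ee_rot: [180.0, 30.0, -179.9]
wrist_force: [-1.0, -0.7, -0.9]
opening: 0.028
[ 0.46645481 -0.04722517  0.27656247] [ 179.97427312   29.99861398 -179.86656264] [-0.97140801 -0.73145471 -0.90467716] 13.9833
6 4
[ 0.5935 -0.0483  0.2674] 0.0013 [345.1 203. ]
[ 5.662e-01 -1.000e-04  2.672e-01] 0.0018 [317.8 217.8]
[ 0.5664 -0.0966  0.2679] 0.0022 [371.2 218.8]
[ 0.5199 -0.0088  0.3055] 0.0164 [317.3 249. ]
[ 0.5108 -0.0969  0.2662] 0.0019 [371.  249.8]
[ 0.485  -0.0423  0.3479] 0.0039 [347.3 268.5]
```

View pics/s7b.png

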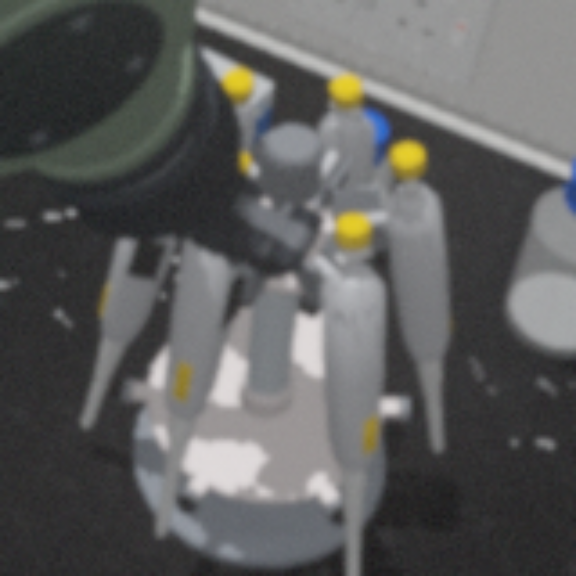

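View pics/t7b.png

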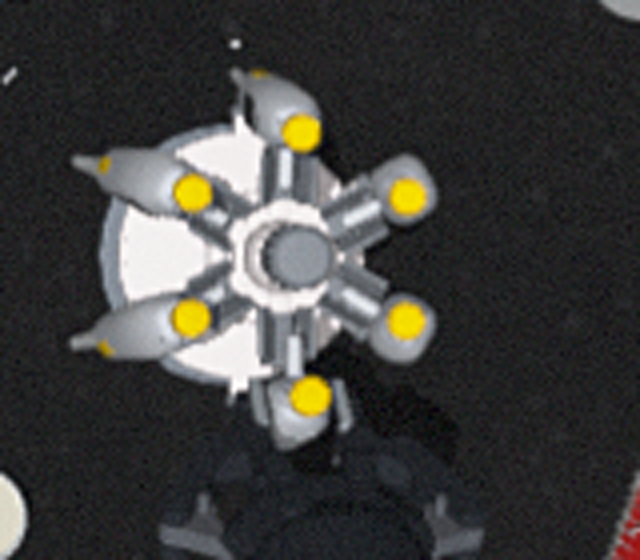

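View pics/w7.png

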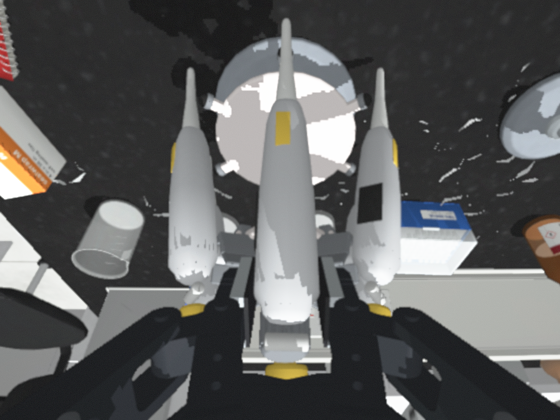

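```bash
python3 - <<'E'
from h import *
t=cam('top')
im=t['image'][235:275,325:365]; 
k=cv2.resize(im,None,fx=15,fy=15,interpolation=cv2.INTER_CUBIC); cv2.imwrite('pics/z7.png',k)
print('plunger',plane(t,(347.3,268.5),.307),'bar',plane(t,(343.5,258.7),.265))
for x in (262,315): print('hook',plane(t,(270+x/4,170+335/4),.233))
E
```

```text
plunger [ 0.47937269 -0.04600772  0.307     ] bar [ 0.49309803 -0.04610052  0.265     ]
hook [ 0.50002449 -0.03615723  0.233     ]
hook [ 0.50042835 -0.06098966  0.233     ]
```

View pics/z7.png

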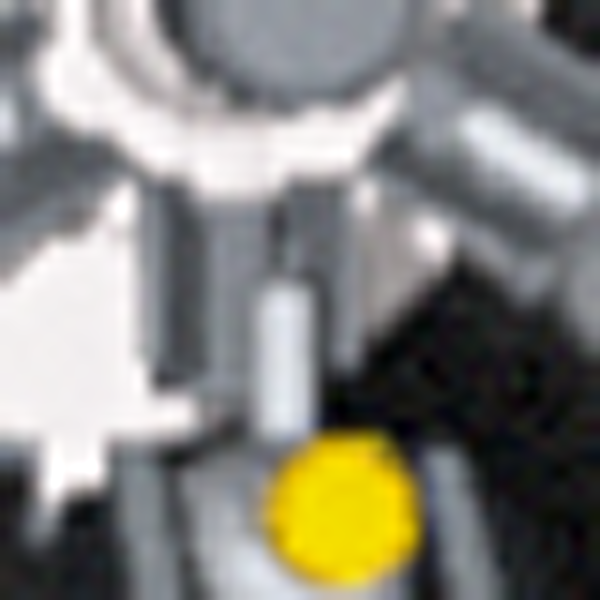

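```bash
python3 - <<'E'
from h import *
t=cam('top')
print('bar',plane(t,(344.0,258.5),.265))
print('hooktop',[plane(t,(325+x/15-.0,255),.233)[1] for x in(143,362,252)],'floor',[plane(t,(325+x/15,252),.213)[1] for x in (210,290,250)])
E
```

```text
bar [ 0.49346887 -0.04699368  0.265     ]
hooktop [np.float64(-0.034385710218890905), np.float64(-0.06174413910993465), np.float64(-0.0479901687237872)] floor [np.float64(-0.04567640263909503), np.float64(-0.05592774802501488), np.float64(-0.05080039676728046)]
```

```bash
python3 -m handwheel '[[0,-1.2,0,0,0,0],[2,-1.2,3.5,0,0,0],[5,-1.2,8.7,0,0,0],[8,-1.2,13.9,0,0,0],[11,-1.2,19,0,0,0],[13.5,-1.2,23.4,0,0,0],[15,-1.2,26,0,0,0],[15,-1.2,26,0,0,0],[15,-1.2,26,0,0,0]]' 15 60
python3 m.py 8;  python3 - <<'E'
from h import *
t=cam('top')
cv2.imwrite('pics/z8.png',cv2.resize(t['image'][235:275,325:365],None,fx=15,fy=15,interpolation=cv2.INTER_CUBIC))
E
```

```text
time_s: 14.98
position: [0.4663, -0.0487, 0.2465]
ee_rot: [180.0, 30.0, -179.9]
wrist_force: [0.1, -0.0, -0.5]
opening: 0.028
[ 0.46632645 -0.0487439   0.24652683] [ 179.9802546    30.02220611 -179.91561784] [ 0.14015197 -0.04573842 -0.53297361] 14.9833
6 4
[ 0.5934 -0.0482  0.2674] 0.0014 [345. 203.]
[ 5.662e-01 -2.000e-04  2.676e-01] 0.0019 [317.8 217.9]
[ 0.5664 -0.0966  0.2677] 0.0022 [371.2 218.8]
[ 0.5199 -0.0089  0.3057] 0.0166 [317.3 249. ]
[ 0.5107 -0.0968  0.2661] 0.0018 [371.  249.8]
[ 0.4876 -0.0401  0.3452] 0.0047 [345.2 267. ]
```

View pics/z8.png

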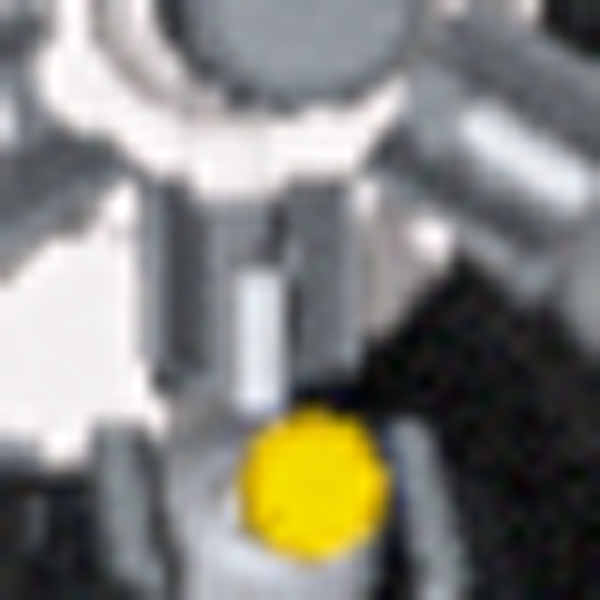

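View pics/s8b.png

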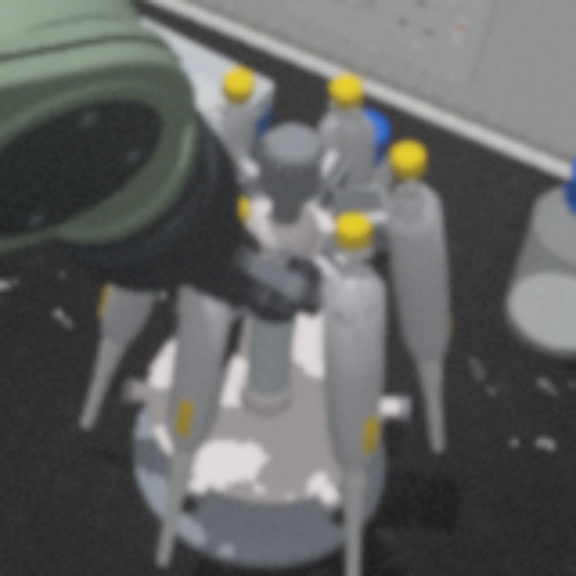

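```bash
python3 -m handwheel '[[1.2,0,2.1,0,0,0],[2.5,0,4.3,0,0,0],[3.5,0,6.1,0,0,0],[4.3,0,7.5,0,0,0],[4.6,0,8,0,0,0],[4.6,0,8,0,0,0]]' 15 60
python3 m.py 9;  python3 - <<'E'
from h import *
t=cam('top')
cv2.imwrite('pics/z9.png',cv2.resize(t['image'][235:275,325:365],None,fx=15,fy=15,interpolation=cv2.INTER_CUBIC))
E
```

```text
time_s: 15.68
position: [0.4666, -0.0488, 0.2378]
ee_rot: [-180.0, 30.1, -179.9]
wrist_force: [0.3, 0.4, 0.6]
opening: 0.0283
[ 0.46660346 -0.04884502  0.23784396] [-179.99006993   30.07789146 -179.90000947] [0.25656158 0.40179961 0.56249342] 15.6833
6 4
[ 0.5936 -0.0484  0.2673] 0.0015 [345.1 203. ]
[ 5.662e-01 -2.000e-04  2.680e-01] 0.0019 [317.8 217.9]
[ 0.5664 -0.0967  0.2676] 0.0022 [371.2 218.8]
[ 0.5199 -0.0088  0.3061] 0.0165 [317.3 249. ]
[ 0.5108 -0.0969  0.2661] 0.0019 [371.  249.8]
[ 0.4884 -0.0393  0.3445] 0.005 [344.5 266.5]
```

View pics/z9.png

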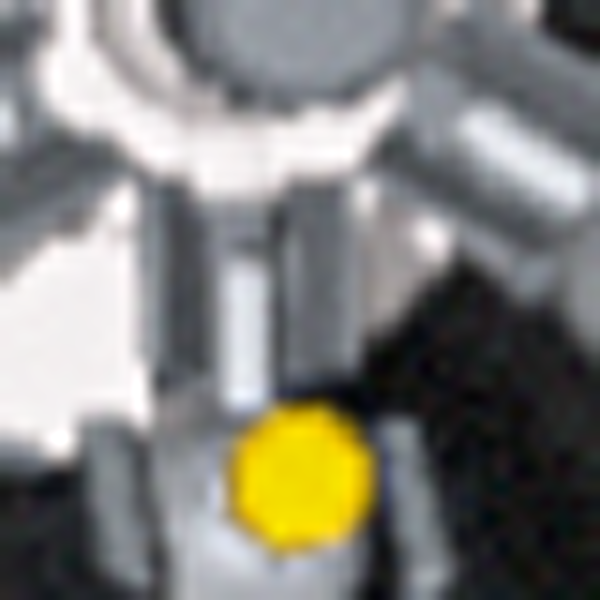

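View pics/w9.png

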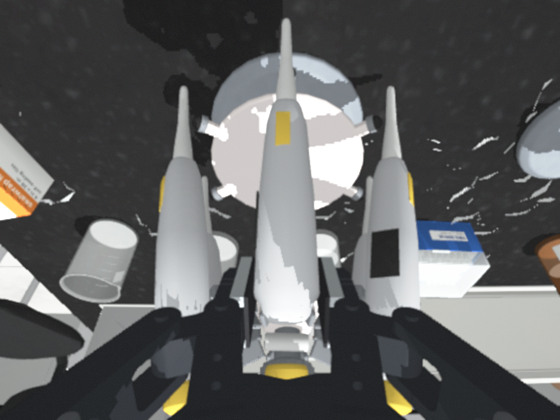

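```bash
python3 -m handwheel '[[0.3,0,0.6,0,0,0],[0.5,0,1.2,0,0,0],[0.6,0,2,0,0,0],[0.6,0,2,0,0,0],[0.6,0,2,0,0,0]]' 15 60
```

```text
time_s: 16.3
position: [0.4679, -0.0491, 0.2371]
ee_rot: [-179.9, 30.2, -179.9]
wrist_force: [0.2, -0.4, 2.0]
opening: 0.028
```

```bash
python3 -m handwheel '[[0,0,0,0,0,0],[0,0,0,0,0,0],[0,0,0,0,0,0],[0,0,0,0,0,0]]' 44 20
python3 m.py 10
```

```text
time_s: 16.63
position: [0.4677, -0.0491, 0.2367]
ee_rot: [-179.9, 30.2, -179.9]
wrist_force: [0.0, -0.4, 0.2]
opening: 0.0377
[ 0.46768037 -0.04909258  0.23672802] [-179.94751175   30.18023574 -179.88817856] [ 0.01041505 -0.38778699  0.15816194] 16.6333
6 4
[ 0.5935 -0.0482  0.2676] 0.0013 [345.1 203. ]
[ 5.662e-01 -1.000e-04  2.679e-01] 0.0019 [317.8 217.8]
[ 0.5664 -0.0967  0.2679] 0.0021 [371.3 218.8]
[ 0.5199 -0.0088  0.3061] 0.0165 [317.3 249. ]
[ 0.5107 -0.0968  0.2661] 0.0018 [371.  249.8]
[ 0.489  -0.0392  0.344 ] 0.0048 [344.5 266.1]
```

View pics/t10b.png

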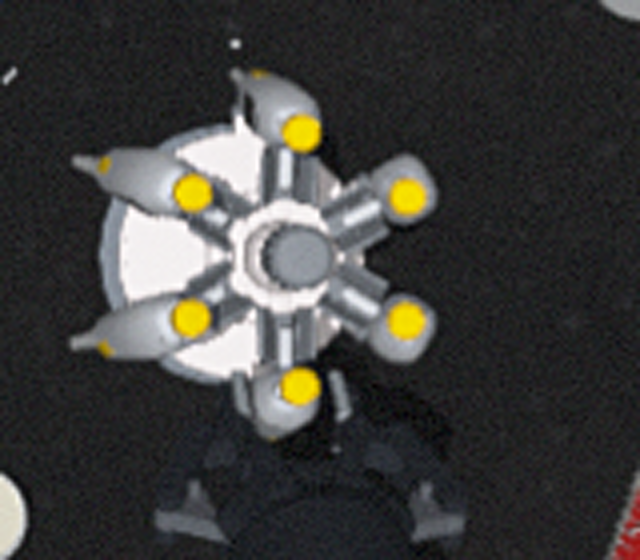

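View pics/w10.png

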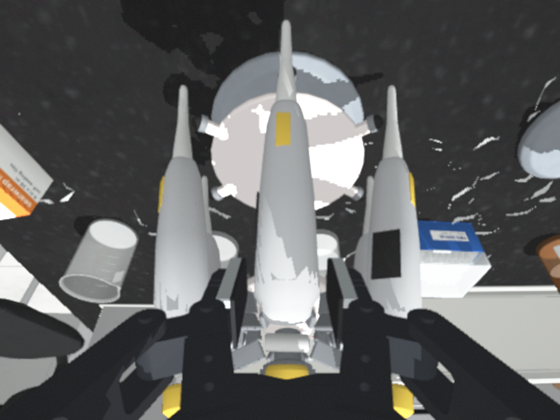

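```bash
python3 -m handwheel '[[0,0,-2,0,0,0],[0,0,-6,0,0,0],[0,0,-12,0,0,0],[0,0,-20,0,0,0],[0,0,-30,0,0,0],[0,0,-42,0,0,0],[0,0,-56,0,0,0],[0,0,-72,0,0,0],[0,0,-90,0,0,0],[0,0,-108,0,0,0],[0,0,-125,0,0,0],[0,0,-140,0,0,0],[0,0,-150,0,0,0],[0,0,-150,0,0,0],[0,0,-150,0,0,0]]' 44 20
python3 m.py 11
```

```text
time_s: 18.03
position: [0.3923, -0.0494, 0.3677]
ee_rot: [-179.8, 30.3, -179.9]
wrist_force: [-0.1, 0.7, 0.4]
opening: 0.0375
[ 0.39227846 -0.0493534   0.36767393] [-179.83956113   30.3286531  -179.8718751 ] [-0.07621305  0.65704191  0.44865995] 18.0333
6 5
[ 0.5935 -0.0484  0.2674] 0.0014 [345.1 203. ]
[ 5.662e-01 -1.000e-04  2.677e-01] 0.0019 [317.8 217.8]
[ 0.5664 -0.0967  0.268 ] 0.0023 [371.2 218.8]
[ 0.5198 -0.0089  0.3059] 0.0165 [317.3 249.1]
[ 0.5107 -0.0968  0.2663] 0.0018 [371.  249.8]
[ 0.4807 -0.0488  0.2663] 0.0011 [344.5 266.1]
```

View pics/s11.png

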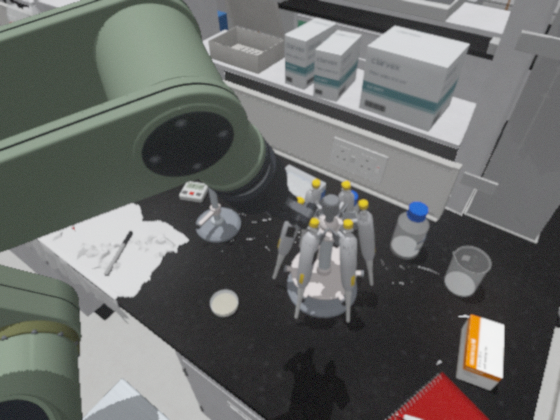

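View pics/w11.png

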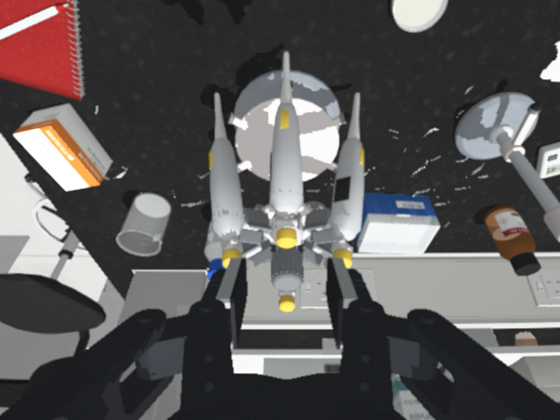

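View pics/t11b.png

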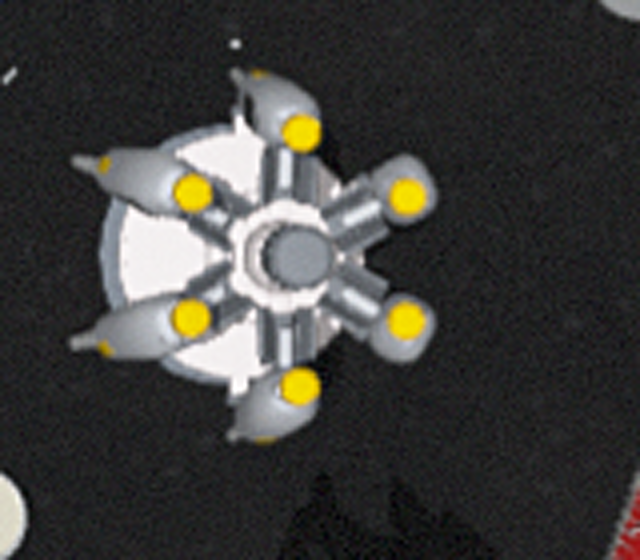

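```bash
python3 - <<'E'
from h import *
t=cam('top');s=cam('scene')
X,e=tri([ray(t,(328.3,279.2)),ray(s,(299,318))]);print(X,e)
d=np.array([.4807,-.0488,.2663])-X;print(np.degrees(np.arccos(d[2]/np.linalg.norm(d))))
bot.finish_job()
E
```

```text
[ 0.43195267 -0.05413327  0.0245436 ] [np.float64(0.005198771562204803), np.float64(0.0051987715622047815)]
11.46638467933344
the job is handed in; nothing more can be done
```

I turned the carousel about 65° clockwise by its knob so the free hook faces the robot. I then lifted the micropipette off the single holder and hung it on that hook by its finger rest. The job was handed in at about 18 s of the 58 s allowed; no verdict is reported.

**Last checks**
- **Hook direction:** the two neighbours hang symmetrically on either side, and the free hook measured within about 1° of facing the robot.
- **Pipette:** its plunger sits about 1.6 mm further out than its neighbours' average, at the same height. It leans about 11.5°, against a nominal 12°.
- **Other pipettes:** all five look unmoved in the final top view. The left neighbour's plunger was hidden from the scene camera at the end, so its last 3D fix there is not valid. It sits at the same pixel in the top view as before.
- **Bystanders:** I compared the tip box and the bottle by eye only, and they look unmoved in the views.
- **Gripper:** it is clear of everything, with under 1 N at the wrist.

**What disagreed**
- **First knob grip:** it was about 4 mm off centre, so I opened, shifted and re-gripped before turning.
- **Tip check:** the tip's two sight lines missed each other by about 10 mm (hand-picked pixels), so the lean is only approximate.

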